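Strip down a consolidation cell after its calibration run

ROBOT

A 6-joint arm with a two-finger parallel gripper is mounted at the origin on a cart in front of the work surface, level with it; the furniture and walls round the work are solid. World frame = base frame: x ahead of the robot, y to its left, z up, the work surface at z = 0. Lengths are in m, angles in rad, forces in N, time in s.
With the tool pointing down it reaches from about 0.35 to 0.85 m from the base axis. Payload 8.1 kg.
Tool frame: the origin (TCP) lies at the centre of the arm's flange, where the gripper is bolted on; the fingertips stand 186 mm ahead of it and the grasp point (between the pads) lies 167 mm ahead of it; z points along the fingers, y is the line along which they close (so a half turn about z gives the same grasp; the last joint's range is limited). The gripper opens to 93 mm and grips with 3 to 60 N. Pads are 15 mm wide; open, the fingers measure 128 mm over their backs; the gripper's body (75 mm by 188 mm) begins 65 mm behind the grasp point.
Start: joints at [-1.291, 0.13, 1.488, -0, 1.523, -0.085], TCP at [0.214, -0.561, 0.405] pointing down, gripper open.
Joint ranges: [-2.96, 2.96], [-0.89, 2.26], [0.02, 2.5], [-1.34, 4.48], [0, 2.73], [-2.66, 2.66]. Speed limits (rad/s): [2.39, 2.39, 2.79, 3.14, 3.14, 3.14].

INTERFACE

Orientations are given as a rotation vector (axis times angle).
In Python, from plant import robot gives the robot as it stands.
- The arm moves only by the tool apply_moves, never from a script. Its argument "series" is a list of rows, each a list of 2 entries, a list of its own where there are three numbers: the shift along the tool's x, y, z in mm, then the turn, a rotation vector about the tool's x, y, z in rad. A call has 1 to 12 rows; each row shifts and turns the commanded pose from where the row before left it, along the tool's axes as they then stand; what a row does not reach is not made up. A row lasts 1/12 s, in which the tool goes at most 41.7 mm and 7.16 degrees, less where a joint would pass 70% of its speed; a pose out of reach is approached as far as the arm can. A call is refused whole if a number of a shift passes 41.7 or a number of a turn 0.125, either way. A call with a gripper value outside its range is refused whole. "claw" is the opening, from 0 (shut) to 1 (fully open), set as the call begins (left out, the last holds). The fingers move at their own pace and stop on an object; "newtons" is the grip in N (left out, the last holds). Time passes only in rows, so rows that do not move let the fingers close. It gives the time, the measured TCP pose, the force, the opening and the grip force at its end, in the units of the state.
- robot.read_state(): the state, without advancing time (a new reading comes with each control period).
- robot.read_camera(name): name is "side" or "top"; returns (picture, depth): 400x640x3 uint8, blue, green, red; 400x640 float32, m along the optical axis (not along the pixel's ray), 0 where there is no reading.
- robot.calibration(name): a dict with "fx", "fy", "cx", "cy" (pixels), "D" ([k1, k2, p1, p2, k3] as OpenCV has them; the pictures are not rectified), "extrinsics" (4x4, takes a point from world to camera coordinates). Camera axes: x right, y down, z forward; pixel columns grow to the right and rows downward; lengths in m; the calibration is good to about 2 mm. A picture is of the moment at which its call begins. calibration takes no time and is no camera call.
- robot.close_job(): hands the job in; it is judged then, once.
The state is a dict: "t": time; "q": joint angles; "dq": joint speeds; "joint_torque": joint torques, N m; "tool_pos": TCP position; "orientation": TCP orientation; "force": force on the tool from outside, world axes, zero at the start; "wrist_torque": the same for the moment, N m; "opening": finger opening in m; "gripper_force": force on a finger pad.
Only numpy, scipy, OpenCV 4.12 (cv2) and the standard library are available. Lean on these libraries where they do the work, as an engineer would, in place of code of your own. Each camera call takes 0.05 s, during which the arm holds its last target. There are 200 camera calls.

TASK

Take the consolidation cell apart from the top down, putting each part away before you take the next: the brass seating weight fully down in the empty middle bore of the wooden weight block, the loading cap in the seat of the white drying stand, the dark grey porous disc flat on the floor of the steel drying pan, and last the steel ring flat in the middle of the balance's round pan, ready for weighing. All parts stay the way up they are; set the brittle disc and the ring down gently, without dropping them or pressing hard.

Things in the scene. Friction and masses are not known exactly. Their poses are not given: they have to be found in the camera images.
- cell_base: Base of the consolidation cell, fixed: a bare aluminium disc of 132 mm diameter, 14 mm high, with a small brass outlet nozzle at one side and three low nuts (up to 4.5 mm above the disc, 57.5 mm from the axis). On it stands a fixed steel plug, 51 mm in diameter, top at 34 mm; the parts of the cell are stacked on and round it, concentric within 2 mm. Origin: centre of the underside; z up.
- seating_weight: Topmost part of the stack: brass weight with a round grip knob. Body 30 mm in diameter and 26 mm high, above it a short neck and a knob 17.6 mm in diameter whose side runs from 32 to 42 mm above the origin (top at 43 mm). About 150 g. Its underside is hollow (23.6 mm bore, 8 mm deep) and sits loosely over the top 8 mm of the cap's hub: lift at least 10 mm to clear. Origin: centre of the underside; z up.
- loading_cap: Second part from the top: aluminium loading cap, a disc 42 mm in diameter and 10 mm thick with a central hub 20 mm in diameter that rises from 10 to 32 mm above the origin; stands loose on the porous disc. About 80 g. Origin: centre of the underside; z up.
- porous_disc: Third part: brittle dark grey stone-like porous disc, 52 mm in diameter, 14 mm thick. It lies on the plug inside the top of the ring, 4 mm below the ring's rim, so that its upper 10 mm stand proud. About 70 g. Origin: centre of the underside; z up.
- cell_ring: Lowest part: steel ring, open at both ends, 64 mm outside and 55 mm inside diameter, 24 mm high, standing on the base disc round the plug (2 mm play, plug 20 mm high inside it: lift straight up by 22 mm or more). About 150 g. Origin: centre of the underside; z up.
- weight_block: Fixed wooden block 56 mm (x) by 136 mm (y), 32 mm high, with three bores in a row along its y axis. The outer bores (45 mm either side) hold two smaller brass weights, fixed, with tops at 47 and 44 mm; the middle bore is empty: 38 mm in diameter, 12 mm deep, floor 20 mm above the bench. Origin: centre of the underside, under the middle bore; y along the row, z up.
- cap_stand: Fixed white round plastic stand, 96 mm in diameter, 20 mm high, on four black feet, with a round seat in the middle: 54 mm in diameter, 6 mm deep, floor 14 mm above the bench. Origin: centre of the underside; z up.
- drying_pan: Fixed square folded steel pan, 195 x 191 mm outside, walls 40 mm high and 3 mm thick, flat floor 2 mm above the bench, about 183 mm clear inside. Origin: centre of the underside; x and y along the walls, z up.
- balance: Fixed white laboratory balance, housing 160 mm wide (y), about 225 mm deep, 46 mm high, with a display and keys at its front (-x). Round flat steel weighing pan of 115 mm diameter, its top 58 mm above the bench. Origin: on the bench under the centre of the weighing pan; z up.
Mind the look-alikes: they are no part of the job. There is more than one size of the cell_ring; the job needs the largest.

How it is judged:
On the way, in this order (a step that is already met when the one before it is completed fails the run):
1. the seating weight is down in the empty bore of the weight block, let go (horizontal distance between seating_weight and weight_block below 0.007 m and z of seating_weight in the frame of weight_block between 0.017 and 0.023 m and angle between seating_weight's own z axis and vertical below 0.1 rad and linear speed of seating_weight below 0.02 m/s and contact force between seating_weight and the fingers below 0.1 N), for 0.2 s.
2. the loading cap is in the seat of the drying stand, let go (horizontal distance between loading_cap and cap_stand below 0.009 m and z of loading_cap in the frame of cap_stand between 0.011 and 0.017 m and angle between loading_cap's own z axis and vertical below 0.1 rad and linear speed of loading_cap below 0.02 m/s and contact force between loading_cap and the fingers below 0.1 N), for 0.2 s.
3. the porous disc lies flat in the drying pan, let go (x of porous_disc in the frame of drying_pan between -0.067 and 0.067 m and y of porous_disc in the frame of drying_pan between -0.067 and 0.067 m and z of porous_disc in the frame of drying_pan between -0.001 and 0.005 m and angle between porous_disc's own z axis and vertical below 0.1 rad and linear speed of porous_disc below 0.02 m/s and contact force between porous_disc and the fingers below 0.1 N), for 0.2 s.
4. the ring stands on the middle of the balance pan, let go (horizontal distance between cell_ring and balance below 0.015 m and z of cell_ring in the frame of balance between 0.055 and 0.061 m and angle between cell_ring's own z axis and vertical below 0.1 rad and linear speed of cell_ring below 0.02 m/s and contact force between cell_ring and the fingers below 0.1 N), for 0.2 s.
At the end, for the whole second after the job is handed in: Weight within 7 mm of the bore's axis and 3 mm of fully down; cap within 9 mm of the seat's middle, on its floor (3 mm); disc flat on the pan's floor (centre within 67 mm of the pan's in x and y); ring on the balance pan within 15 mm of its centre. All upright (0.1 rad) and at rest (20 mm/s) (horizontal distance between seating_weight and weight_block below 0.007 m and z of seating_weight in the frame of weight_block between 0.017 and 0.023 m and angle between each of seating_weight, loading_cap, porous_disc, cell_ring's own z axis and vertical below 0.1 rad and linear speed of each of seating_weight, loading_cap, porous_disc, cell_ring below 0.02 m/s and horizontal distance between loading_cap and cap_stand below 0.009 m and z of loading_cap in the frame of cap_stand between 0.011 and 0.017 m and x of porous_disc in the frame of drying_pan between -0.067 and 0.067 m and y of porous_disc in the frame of drying_pan between -0.067 and 0.067 m and z of porous_disc in the frame of drying_pan between -0.001 and 0.005 m and horizontal distance between cell_ring and balance below 0.015 m and z of cell_ring in the frame of balance between 0.055 and 0.061 m); the robot touches nothing.
It fails at once if the porous disc is pressed hard on the drying pan (over 45 N) (contact force between porous_disc and drying_pan above 45 N).
It fails at once if the ring is pressed hard on the balance (over 45 N) (contact force between cell_ring and balance above 45 N).
It fails at once if the porous disc or the ring is dropped (falls free, faster than 0.55 m/s: some 15 mm) ((contact force between porous_disc and the fingers below 0.01 N and linear speed of porous_disc above 0.55 m/s) or (contact force between cell_ring and the fingers below 0.01 N and linear speed of cell_ring above 0.55 m/s)).
It fails at once if a part of the cell is tipped over (angle between any of seating_weight, loading_cap, porous_disc, cell_ring's own z axis and vertical above 0.8 rad).
It also fails if it takes over 112 s, if anything falls off the work surface, if the arm or the gripper's body presses on something with over 40 N, if the wrist force passes 120 N, or if a joint passes its speed limit or range.

## Working session

There is one attempt and no reset: what is moved stays moved. The work goes in short steps, Python scripts to look and compute and a tool call to move; the robot and the scene stay as the last step left them, time stands still between calls to the robot, and variables do not carry over. Pictures are saved under pics/ and viewed, at most 14 in all, crops included, and the job is handed in when it is done.

Besides the shell and the picture viewer there is one more tool, called after "Request:" as name(argument=value, ...), one argument or row to a line, values as JSON. apply_moves: Moves the arm, as the interface text tells. Its arguments: {"type":"object","properties":{"series":{"type":"array"},"claw":{"type":"number"},"newtons":{"type":"number"}},"required":["series"]}

```bash
mkdir -p pics; cat > h.py <<'E'
import numpy as np, cv2
from plant import robot
def grab(n,tag):
    im,d=robot.read_camera(n); cv2.imwrite(f'pics/{tag}.png',im); np.save(f'pics/{tag}.npy',d); return im,d
def pts(n,uv,d):
    c=robot.calibration(n); K=np.array([[c['fx'],0,c['cx']],[0,c['fy'],c['cy']],[0,0,1]])
    uv=np.array(uv,float).reshape(-1,1,2); x=cv2.undistortPoints(uv,K,np.array(c['D'])).reshape(-1,2)
    P=np.c_[x,np.ones(len(x))]*np.array(d).reshape(-1,1); T=np.array(c['extrinsics'])
    return (P-T[:3,3])@T[:3,:3]
def cloud(n,d):
    v,u=np.mgrid[0:400,0:640]; return pts(n,np.c_[u.ravel(),v.ravel()],d.ravel()).reshape(400,640,3)
def plane(n,uv,z):
    a=pts(n,uv,np.ones(len(uv))); c=np.array(robot.calibration(n)['extrinsics']); o=-c[:3,:3].T@c[:3,3]
    r=a-o; return o+r*((z-o[2])/r[:,2:3])
E
python3 - <<'E'
from h import *
for n in('top','side'):
    im,d=grab(n,n+'0'); c=robot.calibration(n); T=np.array(c['extrinsics']); print(n,c['fx'],-T[:3,:3].T@T[:3,3],T[:3,:3].round(2).tolist())
s=robot.read_state();print(s)
E
```

```text
top 370.80477427132183 [ 0.304158   -0.01791983  1.25280967] [[0.01, -1.0, -0.03], [-0.99, -0.0, -0.15], [0.15, 0.03, -0.99]]
side 415.90976345288004 [0.03504367 0.79231261 0.73534103] [[-0.88, -0.48, -0.01], [-0.27, 0.5, -0.82], [0.4, -0.72, -0.57]]
{'t': 0.1, 'q': array([-1.29142327e+00,  1.31094197e-01,  1.48919792e+00,  4.26032649e-07,
        1.52298807e+00, -8.53629563e-02]), 'dq': array([ 0.00051449, -0.0005525 , -0.00210353,  0.00128538,  0.00036567,
       -0.00117728]), 'joint_torque': array([ 2.49247634e-03, -5.61342537e+01, -4.93095410e+01,  7.71531556e-02,
        2.91801151e-02, -4.00116096e-05]), 'tool_pos': array([ 0.21400503, -0.56031162,  0.40377185]), 'orientation': array([-3.08784381e+00, -5.69450884e-01,  2.55932620e-04]), 'force': array([ 0.94453107,  0.23879979, -0.10883706]), 'wrist_torque': array([0.02354866, 0.05209389, 0.0375364 ]), 'gripper_force': 0.0, 'opening': 0.09329373005771144}
```

View pics/top0.png

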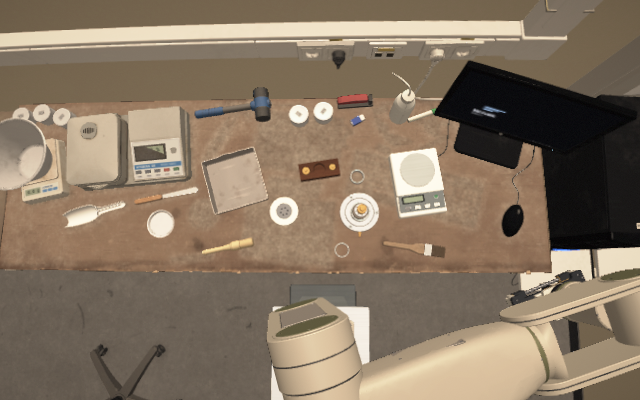

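View pics/side0.png

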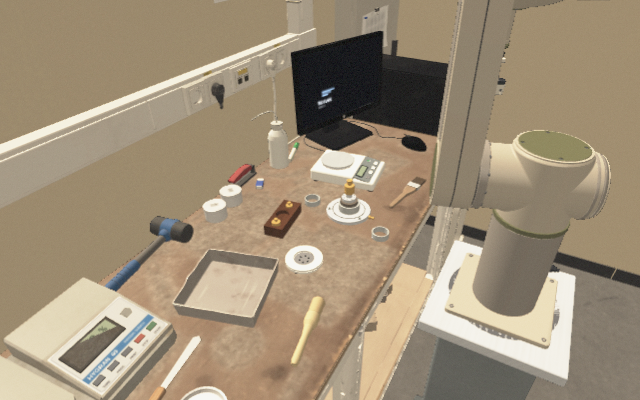

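The top view shows the cell at about (360,211), weight block (319,170), stand (284,211), pan (235,181) and balance (417,180). The loose rings at (357,176) and (342,249) are the smaller look-alikes. The ring I need is the one in the cell.

```bash
python3 - <<'E'
from h import *
im=cv2.imread('pics/top0.png'); d=np.load('pics/top0.npy')
cv2.imwrite('pics/topc.png',cv2.resize(im[140:270,260:460],None,fx=4,fy=4,interpolation=cv2.INTER_CUBIC))
im2=cv2.imread('pics/side0.png')
cv2.imwrite('pics/sidec.png',cv2.resize(im2[140:280,250:450],None,fx=4,fy=4,interpolation=cv2.INTER_CUBIC))
C=cloud('top',d)
for name,(u,v) in dict(knob=(360,211),base=(345,211),block=(319,165),hole=(319,170),stand=(274,211),pan=(235,181),bal=(417,165),table=(310,230)).items():
    print(name,C[v-1:v+2,u-1:u+2].reshape(-1,3).mean(0).round(4),d[v,u])
E
```

```text
knob [ 0.4547 -0.1249  0.1022] 1.1587197
base [ 0.4661 -0.0827  0.0147] 1.2466577
block [0.623  0.005  0.0232] 1.2676729
hole [0.6062 0.005  0.0202] 1.2640545
stand [0.4651 0.1561 0.0199] 1.2455686
pan [0.5725 0.2973 0.0013] 1.2887326
bal [ 0.6135 -0.3187  0.0578] 1.2187117
table [ 0.4031  0.0352 -0.0009] 1.2556654
```

View pics/topc.png

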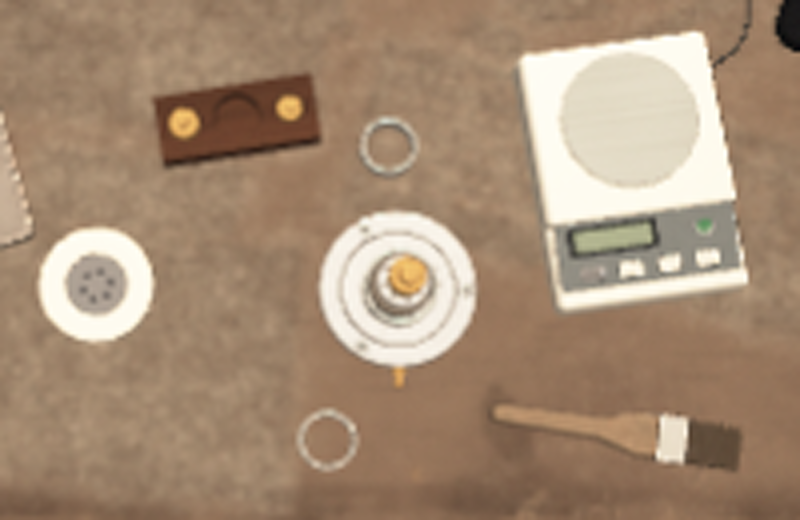

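View pics/sidec.png

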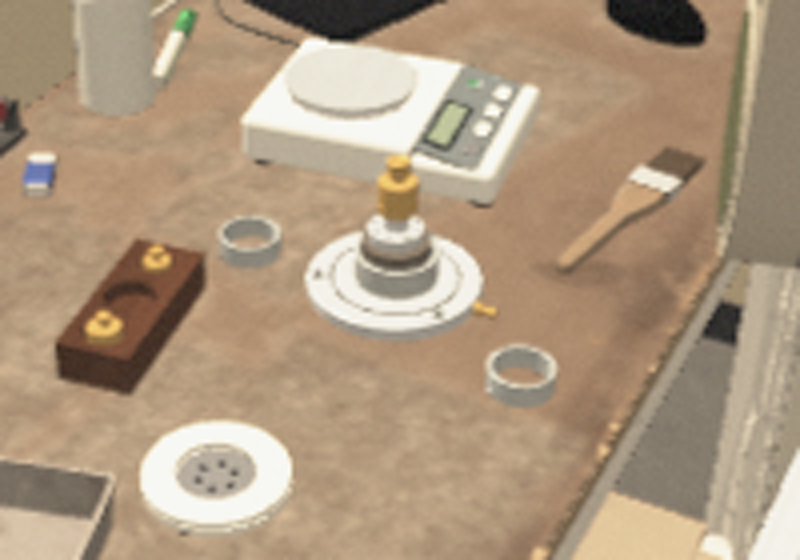

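Stack, top down: weight with knob, cap, dark disc, ring on the base. The base ring (about 64 mm across) is the largest of the three. Next I compute the positions from features I read off both crops.

```bash
python3 - <<'E'
from h import *
from scipy.spatial.transform import Rotation as R
T=dict(base=(398,288,14),knob=(408,275,113),w1=(184,122,47),w2=(290,105,44),bal=(629,120,58),stand=(96,284.5,20),seat=(96.5,283.5,14),ringA=(389,146,18),ringB=(328,440,18))
S=dict(base=(394.5,276,14),knob=(399,162,115),w1=(103,324,46),w2=(158,258,44),bal=(351,77,58),seat=(216.5,470,14))
for n,D,(ox,oy) in(('top',T,(260,140)),('side',S,(250,140))):
    for k,(u,v,z) in D.items(): print(n,k,plane(n,[((u+.5)/4-.5+ox,(v+.5)/4-.5+oy)],z/1e3)[0,:2].round(4))
# robust: cloud based
for n in('top','side'):
    C=cloud(n,np.load(f'pics/{n}0.npy')).reshape(-1,3)
    def sel(c,r,z0,z1):
        m=(np.hypot(C[:,0]-c[0],C[:,1]-c[1])<r)&(C[:,2]>z0)&(C[:,2]<z1); P=C[m][:,:2].astype(np.float32)
        (x,y),rr=cv2.minEnclosingCircle(P); print(n,len(P),'enc',round(x,4),round(y,4),'r',round(rr,4),'mean',P.mean(0).round(4),'z',np.median(C[m][:,2]).round(4))
    sel((.455,-.125),.085,.009,.020); sel((.455,-.125),.03,.104,.12); sel((.465,.117),.07,.012,.026); sel((.59,-.31),.075,.053,.065)
    m=(np.abs(C[:,0]-.57)<.14)&(np.abs(C[:,1]-.29)<.14)&(C[:,2]>.032)&(C[:,2]<.05)
    b=cv2.minAreaRect(C[m][:,:2].astype(np.float32)); print('pan',b)
s=robot.read_state(); print(R.from_rotvec(s['orientation']).as_matrix().round(3).tolist())
E
```

```text
top base [ 0.4641 -0.1301]
top knob [ 0.4615 -0.129 ]
top w1 [0.5993 0.0492]
top w2 [ 0.6145 -0.0393]
top bal [ 0.5978 -0.3177]
top stand [0.466  0.1236]
top seat [0.4677 0.1239]
top ringA [ 0.5852 -0.1237]
top ringB [ 0.337  -0.0706]
side base [ 0.463  -0.1282]
side knob [ 0.4617 -0.1265]
side w1 [0.5952 0.0589]
side w2 [ 0.6066 -0.0284]
side bal [ 0.5966 -0.3152]
side seat [0.4691 0.1192]
top 883 enc 0.4554 -0.13 r 0.073 mean [ 0.4602 -0.1297] z 0.0144
top 28 enc 0.4622 -0.1314 r 0.0083 mean [ 0.4618 -0.1312] z 0.1154
top 594 enc 0.4647 0.1223 r 0.0481 mean [0.4644 0.1221] z 0.019
top 944 enc 0.5937 -0.3148 r 0.063 mean [ 0.5978 -0.3172] z 0.0585
pan ((0.5695427060127258, 0.29304903745651245), (0.1955568790435791, 0.19335755705833435), 16.626216888427734)
side 625 enc 0.4556 -0.1286 r 0.0723 mean [ 0.4541 -0.1119] z 0.0133
side 32 enc 0.4609 -0.1282 r 0.0089 mean [ 0.461 -0.126] z 0.1122
side 778 enc 0.4649 0.1246 r 0.0493 mean [0.4632 0.1274] z 0.0183
side 450 enc 0.6012 -0.3155 r 0.0617 mean [ 0.5954 -0.3144] z 0.057
pan ((0.5696026086807251, 0.2929632365703583), (0.19516319036483765, 0.19482789933681488), 16.36175537109375)
[[0.934, 0.357, -0.0], [0.357, -0.934, 0.002], [0.0, -0.002, -1.0]]
```

Request:
apply_moves(
  series=[
    [[0,0,0],[0,0,-0.125]],
    [[0,0,0],[0,0,-0.125]],
    [[0,0,0],[0,0,-0.125]],
    [[0,0,0],[0,0,-0.125]],
    [[0,0,0],[0,0,-0.125]],
    [[0,0,0],[0,0,-0.125]],
    [[0,0,0],[0,0,-0.125]],
    [[0,0,0],[0,0,-0.125]],
    [[0,0,0],[0,0,-0.125]],
    [[0,0,0],[0,0,-0.125]],
    [[0,0,0],[0,0,-0.125]],
    [[0,0,0],[0,0,0]],
  ],
  claw=0.6,
  newtons=15,
)

```text
t: 1.1
tool_pos: [0.214, -0.5604, 0.4041]
orientation: [-2.018, -2.407, -0.001]
force: [0.3, -0.4, 0.6]
opening: 0.0562
gripper_force: 0.0
```

```bash
cat >> h.py <<'E'
def togo(x,y,tipz):
    from scipy.spatial.transform import Rotation as R
    s=robot.read_state(); r=R.from_rotvec(s['orientation']); M=r.as_matrix(); t=np.array([x,y,tipz+.186])
    print('t',round(s['t'],2),'pos',s['tool_pos'].round(4),'tilt',M[:,2].round(4),'yaw y',np.degrees(np.arctan2(M[1,1],M[0,1])).round(2),'shift mm',(M.T@(t-s['tool_pos'])*1e3).round(1),'F',s['force'].round(1),'open',round(s['opening'],4),'gf',round(s['gripper_force'],1))
E
python3 - <<'E'
from h import *
for n in('top','side'):
    C=cloud(n,np.load(f'pics/{n}0.npy')).reshape(-1,3)
    m=(np.abs(C[:,0]-.606)<.09)&(np.abs(C[:,1]-.008)<.1)&(C[:,2]>.022)&(C[:,2]<.06)
    print(n,m.sum(),cv2.minAreaRect(C[m][:,:2].astype(np.float32)))
    m&=(C[:,2]>.038); P=C[m]; print(P[P[:,1]<0].mean(0).round(4),P[P[:,1]>.02].mean(0).round(4))
togo(.4615,-.129,.160)
E
```

```text
top 613 ((0.6061657071113586, 0.004274062812328339), (0.057485468685626984, 0.13587024807929993), 8.849150657653809)
[ 0.613  -0.0387  0.0414] [0.5989 0.0498 0.042 ]
side 591 ((0.6064797043800354, 0.006478846073150635), (0.05841260403394699, 0.14110353589057922), 8.29673957824707)
[ 0.6117 -0.0362  0.042 ] [0.5989 0.0531 0.0421]
t 1.1 pos [ 0.214  -0.5604  0.4041] tilt [-3.e-04  1.e-03 -1.e+00] yaw y 10.04 shift mm [381.6 318.9  58.5] F [ 0.3 -0.4  0.6] open 0.0562 gf 0.0
```

Request:
apply_moves(
  series=[
    [[15,12.5,0],[0,0,0]],
    [[30,25,0],[0,0,0]],
    [[30,25,0],[0,0,0]],
    [[30,25,0],[0,0,0]],
    [[30,25,0],[0,0,0]],
    [[30,25,0],[0,0,0]],
    [[30,25,0],[0,0,0]],
    [[30,25,0],[0,0,0]],
    [[30,25,0],[0,0,0]],
    [[30,25,5],[0,0,0]],
    [[30,25,10],[0,0,0]],
    [[30,25,10],[0,0,0]],
  ],
)

```text
t: 2.1
tool_pos: [0.44, -0.1702, 0.3799]
orientation: [2.031, 2.395, 0.0]
force: [1.0, -0.2, -0.3]
opening: 0.0557
gripper_force: 0.0
```

Request:
apply_moves(
  series=[
    [[22,18,10],[0,0,0]],
    [[12,10,10],[0,0,0]],
    [[3,3,8],[0,0,0]],
    [[0,0,0],[0,0,0]],
    [[0,0,0],[0,0,0]],
  ],
)

```text
t: 2.52
tool_pos: [0.4634, -0.1307, 0.3512]
orientation: [-2.027, -2.398, 0.001]
force: [0.1, 0.2, 0.4]
opening: 0.0558
gripper_force: 0.0
```

```bash
python3 -c "
from h import *
togo(.4613,-.1288,.100)"
```

```text
t 2.52 pos [ 0.4634 -0.1307  0.3512] tilt [-1.6e-03  1.0e-04 -1.0e+00] yaw y 9.59 shift mm [ 2.2 -1.6 65.2] F [0.1 0.2 0.4] open 0.0558 gf 0.0
```

Request:
apply_moves(
  series=[
    [[2,-1.5,10],[0,0,0]],
    [[0,0,10],[0,0,0]],
    [[0,0,10],[0,0,0]],
    [[0,0,10],[0,0,0]],
    [[0,0,10],[0,0,0]],
    [[0,0,8],[0,0,0]],
    [[0,0,5],[0,0,0]],
    [[0,0,0],[0,0,0]],
    [[0,0,0],[0,0,0]],
  ],
)

```text
t: 3.27
tool_pos: [0.4619, -0.1286, 0.2885]
orientation: [-2.026, -2.401, 0.0]
force: [-0.3, 0.2, -0.3]
opening: 0.0555
gripper_force: 0.0
```

```bash
python3 -c "
from h import *
togo(.4613,-.1288,.100)
im,d=grab('side','s1'); cv2.imwrite('pics/s1c.png',cv2.resize(im[110:250,260:430],None,fx=4,fy=4,interpolation=cv2.INTER_CUBIC))"
```

```text
t 3.27 pos [ 0.4619 -0.1286  0.2885] tilt [-6.e-04  2.e-04 -1.e+00] yaw y 9.69 shift mm [-0.1 -0.6  2.5] F [-0.3  0.2 -0.3] open 0.0555 gf 0.0
```

View pics/s1c.png

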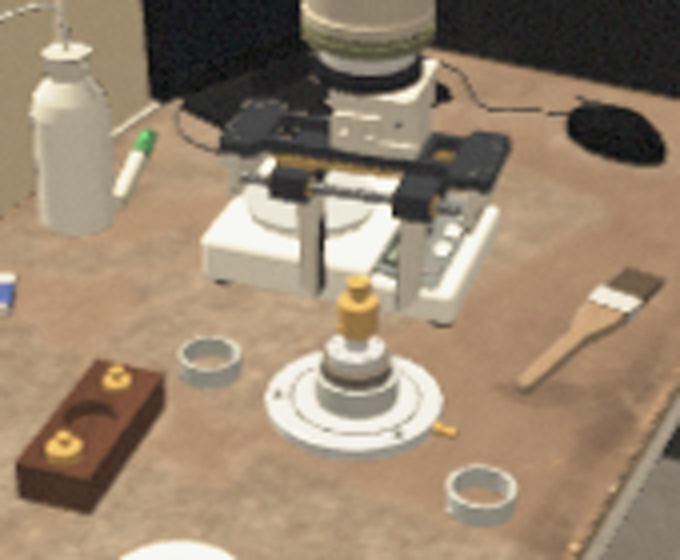

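The fingertips straddle the knob: tips at crop (310,292) and (412,308), knob at (358,283). Now I close the gripper.

Request:
apply_moves(
  series=[
    [[0,-0.5,2],[0,0,0]],
    [[0,0,0],[0,0,0]],
    [[0,0,0],[0,0,0]],
    [[0,0,0],[0,0,0]],
    [[0,0,0],[0,0,0]],
    [[0,0,0],[0,0,0]],
    [[0,0,0],[0,0,0]],
    [[0,0,0],[0,0,0]],
  ],
  claw=0.1,
  newtons=20,
)

```text
t: 3.98
tool_pos: [0.4615, -0.1288, 0.2869]
orientation: [2.026, 2.401, 0.0]
force: [0.3, -0.3, 0.5]
opening: 0.0167
gripper_force: 20.0
```

Request:
apply_moves(
  series=[
    [[0,0,-3],[0,0,0]],
    [[0,0,-5],[0,0,0]],
    [[0,0,-8],[0,0,0]],
    [[0,0,-8],[0,0,0]],
    [[0,0,-8],[0,0,0]],
    [[0,0,-5],[0,0,0]],
    [[0,0,-2],[0,0,0]],
    [[0,0,0],[0,0,0]],
  ],
)

```text
t: 4.65
tool_pos: [0.4618, -0.1288, 0.3267]
orientation: [2.025, 2.4, 0.001]
force: [-1.2, -0.5, -1.7]
opening: 0.0167
gripper_force: 20.0
```

```bash
python3 -c "
from h import *
togo(.6063,.0055,.060)
im,d=grab('side','s2'); cv2.imwrite('pics/s2c.png',cv2.resize(im[130:230,280:420],None,fx=4,fy=4,interpolation=cv2.INTER_CUBIC))"
```

```text
t 4.65 pos [ 0.4618 -0.1288  0.3267] tilt [ 1.5e-03 -6.0e-04 -1.0e+00] yaw y 9.68 shift mm [108.2 165.   80.9] F [-1.2 -0.5 -1.7] open 0.0167 gf 20.0
```

View pics/s2c.png

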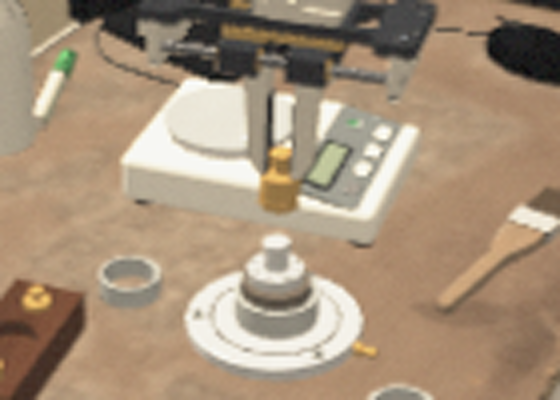

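The weight is lifted upright at crop (280,180), and the cap is left in place with its hub at (275,245). I carry it to the bore.

Request:
apply_moves(
  series=[
    [[5,8,0],[0,0,0]],
    [[12,18,0],[0,0,0]],
    [[16,24,0],[0,0,0]],
    [[17,26,0],[0,0,0]],
    [[17,26,0],[0,0,0]],
    [[16,24,0],[0,0,0]],
    [[12,19,0],[0,0,0]],
    [[8,12,0],[0,0,0]],
    [[4,6,0],[0,0,0]],
    [[1,2,0],[0,0,0]],
    [[0,0,0],[0,0,0]],
    [[0,0,0],[0,0,0]],
  ],
)

```text
t: 5.7
tool_pos: [0.6056, 0.0051, 0.3254]
orientation: [-2.026, -2.4, 0.001]
force: [-0.6, 0.1, -1.4]
opening: 0.0167
gripper_force: 20.0
```

Request:
apply_moves(
  series=[
    [[0,0,10],[0,0,0]],
    [[0,0,15],[0,0,0]],
    [[0,0,15],[0,0,0]],
    [[0,0,10],[0,0,0]],
    [[0,0,8],[0,0,0]],
    [[0,0,5],[0,0,0]],
    [[0,0,3],[0,0,0]],
    [[0,0,0],[0,0,0]],
    [[0,0,0],[0,0,0]],
  ],
)

```text
t: 6.45
tool_pos: [0.6062, 0.0054, 0.2602]
orientation: [2.026, 2.4, 0.001]
force: [-0.5, -0.0, -0.9]
opening: 0.0166
gripper_force: 20.0
```

```bash
python3 -c "
from h import *
togo(.6063,.0055,.050)
im,d=grab('side','s3'); cv2.imwrite('pics/s3c.png',cv2.resize(im[140:260,220:380],None,fx=5,fy=5,interpolation=cv2.INTER_CUBIC))"
```

```text
t 6.45 pos [0.6062 0.0054 0.2602] tilt [ 7.e-04 -0.e+00 -1.e+00] yaw y 9.68 shift mm [ 0.1  0.1 24.2] F [-0.5 -0.  -0.9] open 0.0166 gf 20.0
```

View pics/s3c.png

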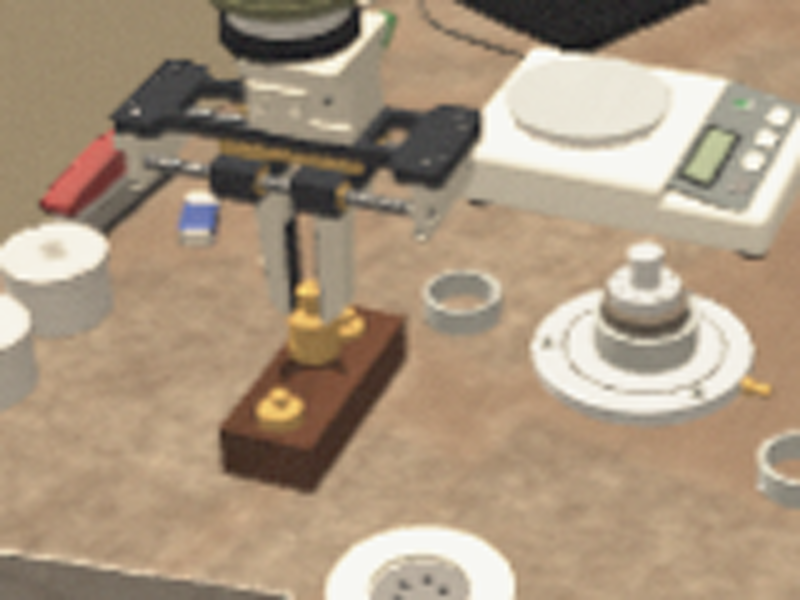

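The weight hangs at (315,340) right above the bore, whose rim shows at (283..347,368). I lower it.

Request:
apply_moves(
  series=[
    [[0,0,5],[0,0,0]],
    [[0,0,5],[0,0,0]],
    [[0,0,4],[0,0,0]],
    [[0,0,3],[0,0,0]],
    [[0,0,3],[0,0,0]],
    [[0,0,2],[0,0,0]],
    [[0,0,1.5],[0,0,0]],
    [[0,0,0],[0,0,0]],
    [[0,0,0],[0,0,0]],
  ],
)

```text
t: 7.25
tool_pos: [0.606, 0.0055, 0.2362]
orientation: [-2.026, -2.401, 0.0]
force: [-0.4, 1.0, -0.5]
opening: 0.0168
gripper_force: 20.0
```

Request:
apply_moves(
  series=[
    [[0,0,0.5],[0,0,0]],
    [[0,0,0.5],[0,0,0]],
    [[0,0,0.5],[0,0,0]],
    [[0,0,0],[0,0,0]],
    [[0,0,0],[0,0,0]],
  ],
)

```text
t: 7.67
tool_pos: [0.6062, 0.0054, 0.2351]
orientation: [2.026, 2.401, 0.001]
force: [0.5, -0.3, 1.3]
opening: 0.0166
gripper_force: 20.0
```

Request:
apply_moves(
  series=[
    [[0,0,0],[0,0,0]],
    [[0,0,0],[0,0,0]],
    [[0,0,0],[0,0,0]],
    [[0,0,0],[0,0,0]],
    [[0,0,-4],[0,0,0]],
    [[0,0,-8],[0,0,0]],
    [[0,0,-15],[0,0,0]],
    [[0,0,-20],[0,0,0]],
    [[0,0,-20],[0,0,0]],
    [[0,0,-20],[0,0,0]],
    [[0,0,-10],[0,0,0]],
    [[0,0,0],[0,0,0]],
  ],
  claw=0.5,
)

```text
t: 8.67
tool_pos: [0.607, 0.0054, 0.3358]
orientation: [2.023, 2.397, 0.006]
force: [0.3, -0.2, 0.4]
opening: 0.0468
gripper_force: 0.0
```

```bash
python3 -c "
from h import *
togo(.4615,-.129,.061)
im,d=grab('side','s4'); a=cv2.resize(im[180:250,250:400],None,fx=5,fy=5,interpolation=cv2.INTER_CUBIC)
C=cloud('side',d).reshape(-1,3); m=(np.hypot(C[:,0]-.606,C[:,1]-.0055)<.025)&(C[:,2]>.045); print(C[m].max(0).round(4),C[m].min(0).round(4),np.median(C[m],0).round(4))
cv2.imwrite('pics/s4c.png',a)"
```

```text
t 8.67 pos [0.607  0.0054 0.3358] tilt [ 6.e-03 -5.e-04 -1.e+00] yaw y 9.68 shift mm [-107.9 -166.6   87.9] F [ 0.3 -0.2  0.4] open 0.0468 gf 0.0
[0.631  0.0303 0.5731] [ 0.5815 -0.0173  0.0451] [0.6038 0.0147 0.2602]
```

View pics/s4c.png

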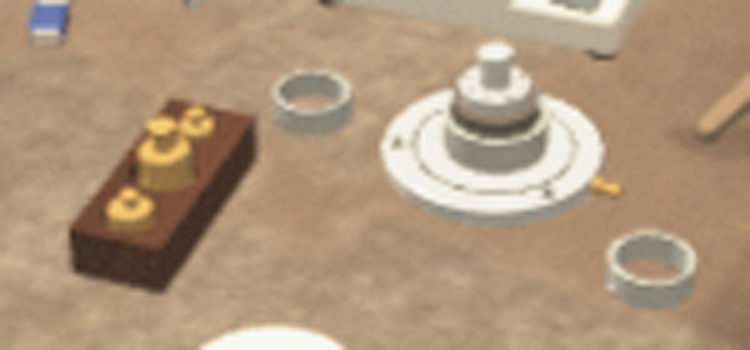

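The weight sits in the middle bore at (163,165), upright. The cap's hub top is at (495,52).

```bash
python3 -c "
from h import *
f=lambda u,v:((u+.5)/5-.5+250,(v+.5)/5-.5+180)
print(plane('side',[f(495,52)],.08),plane('side',[f(496,92)],.058),plane('side',[f(163,126)],.063))
C=cloud('side',np.load('pics/s4.npy')).reshape(-1,3); 
m=(np.hypot(C[:,0]-.462,C[:,1]+.129)<.02)&(C[:,2]>.074)&(C[:,2]<.085); print(C[m].mean(0),m.sum(),cv2.minEnclosingCircle(C[m][:,:2].astype(np.float32)))"
```

```text
[[ 0.46386518 -0.12811427  0.08      ]] [[ 0.45892285 -0.1207294   0.058     ]] [[0.60636404 0.00624128 0.063     ]]
[ 0.46208859 -0.12720926  0.07841798] 26 ((0.4630091190338135, -0.12713024020195007), 0.010087030939757824)
```

Request:
apply_moves(
  series=[
    [[-5,-8,0],[0,0,0]],
    [[-12,-18,0],[0,0,0]],
    [[-16,-25,0],[0,0,0]],
    [[-17,-26,0],[0,0,0]],
    [[-17,-26,0],[0,0,0]],
    [[-16,-25,0],[0,0,0]],
    [[-12,-19,10],[0,0,0]],
    [[-8,-12,10],[0,0,0]],
    [[-4,-6,15],[0,0,0]],
    [[-1,-2,15],[0,0,0]],
    [[0,0,10],[0,0,0]],
    [[0,0,0],[0,0,0]],
  ],
  claw=0.45,
)

```text
t: 9.72
tool_pos: [0.4576, -0.1287, 0.2679]
orientation: [-2.023, -2.396, 0.003]
force: [-0.2, 0.3, -0.9]
opening: 0.0418
gripper_force: 0.0
```

```bash
python3 -c "
from h import *
togo(.4615,-.129,.061)"
```

```text
t 9.72 pos [ 0.4576 -0.1287  0.2679] tilt [-0.0058  0.0024 -1.    ] yaw y 9.65 shift mm [-1.   3.9 20.9] F [-0.2  0.3 -0.9] open 0.0418 gf 0.0
```

Request:
apply_moves(
  series=[
    [[-0.6,4.5,0],[0,0,0]],
    [[0,0,0],[0,0,0]],
    [[0,0,3],[0,0,0]],
    [[0,0,6],[0,0,0]],
    [[0,0,6],[0,0,0]],
    [[0,0,4],[0,0,0]],
    [[0,0,1.5],[0,0,0]],
    [[0,0,0],[0,0,0]],
  ],
)

```text
t: 10.38
tool_pos: [0.4637, -0.1288, 0.2504]
orientation: [-2.025, -2.4, 0.001]
force: [-0.4, 0.0, -0.3]
opening: 0.0415
gripper_force: 0.0
```

Request:
apply_moves(
  series=[
    [[0,0,0],[0,0,0]],
    [[0,0,0],[0,0,0]],
    [[0,0,0],[0,0,0]],
    [[0,0,0],[0,0,0]],
    [[0,0,0],[0,0,0]],
    [[0,0,0],[0,0,0]],
  ],
  claw=0.1,
)

```text
t: 10.88
tool_pos: [0.4642, -0.129, 0.2515]
orientation: [2.026, 2.401, 0.0]
force: [0.9, 0.7, 1.5]
opening: 0.0187
gripper_force: 20.0
```

```bash
python3 -c "
from h import *
togo(.465,.1222,.080)"
```

```text
t 10.88 pos [ 0.4642 -0.129   0.2515] tilt [ 5.e-04 -2.e-04 -1.e+00] yaw y 9.68 shift mm [247.5  43.1 -14.5] F [0.9 0.7 1.5] open 0.0187 gf 20.0
```

Request:
apply_moves(
  series=[
    [[0,0,-3],[0,0,0]],
    [[0,0,-7],[0,0,0]],
    [[0,0,-10],[0,0,0]],
    [[0,0,-10],[0,0,0]],
    [[8,2,-5],[0,0,0]],
    [[20,4,0],[0,0,0]],
    [[30,5,0],[0,0,0]],
    [[34,6,0],[0,0,0]],
    [[34,6,0],[0,0,0]],
    [[34,6,0],[0,0,0]],
    [[34,6,0],[0,0,0]],
    [[28,4,0],[0,0,0]],
  ],
)

```text
t: 11.88
tool_pos: [0.4648, 0.0992, 0.2872]
orientation: [2.025, 2.401, 0.002]
force: [0.7, -0.3, -1.1]
opening: 0.0186
gripper_force: 20.0
```

Request:
apply_moves(
  series=[
    [[16,2,0],[0,0,0]],
    [[8,2,0],[0,0,0]],
    [[2,1,10],[0,0,0]],
    [[0,0,15],[0,0,0]],
    [[0,0,10],[0,0,0]],
    [[0,0,5],[0,0,0]],
    [[0,0,0],[0,0,0]],
    [[0,0,0],[0,0,0]],
  ],
)

```text
t: 12.55
tool_pos: [0.4657, 0.1223, 0.2459]
orientation: [-2.027, -2.399, 0.001]
force: [0.2, -0.1, -0.7]
opening: 0.0189
gripper_force: 20.0
```

```bash
python3 -c "
from h import *
togo(.4655,.123,.0320)
im,d=grab('side','s5'); a=cv2.resize(im[150:300,230:390],None,fx=4,fy=4,interpolation=cv2.INTER_CUBIC)
cv2.imwrite('pics/s5c.png',a)"
```

```text
t 12.55 pos [0.4657 0.1223 0.2459] tilt [-1.e-03 -2.e-04 -1.e+00] yaw y 9.62 shift mm [ 0.7 -0.  27.9] F [ 0.2 -0.1 -0.7] open 0.0189 gf 20.0
```

View pics/s5c.png

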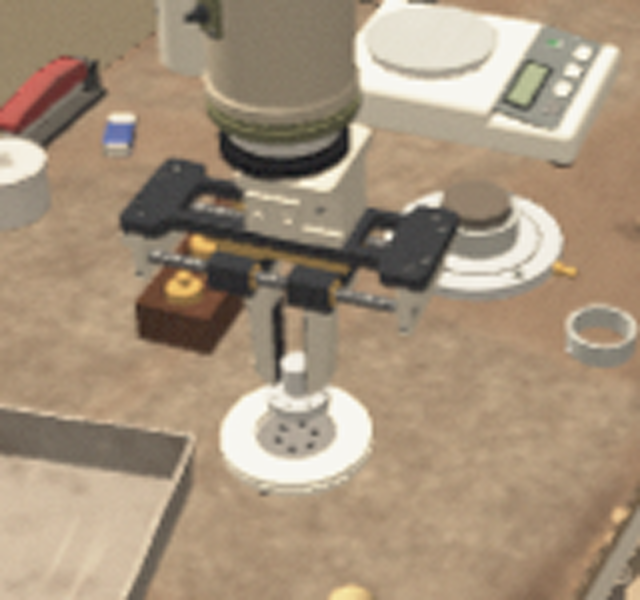

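The cap hangs at (298,395) over the seat at (296,432), and the disc in the ring was left undisturbed. I lower the cap.

Request:
apply_moves(
  series=[
    [[0.5,0,5],[0,0,0]],
    [[0,0,6],[0,0,0]],
    [[0,0,6],[0,0,0]],
    [[0,0,4],[0,0,0]],
    [[0,0,3],[0,0,0]],
    [[0,0,2],[0,0,0]],
    [[0,0,1],[0,0,0]],
    [[0,0,0.5],[0,0,0]],
    [[0,0,0],[0,0,0]],
    [[0,0,0],[0,0,0]],
  ],
)

```text
t: 13.43
tool_pos: [0.4657, 0.1235, 0.2189]
orientation: [2.026, 2.401, 0.0]
force: [0.5, 0.8, -1.1]
opening: 0.0186
gripper_force: 20.0
```

Request:
apply_moves(
  series=[
    [[0,0,0.5],[0,0,0]],
    [[0,0,0.3],[0,0,0]],
    [[0,0,0],[0,0,0]],
    [[0,0,0],[0,0,0]],
  ],
)

```text
t: 13.77
tool_pos: [0.4656, 0.1234, 0.218]
orientation: [2.026, 2.401, 0.0]
force: [-0.6, 0.0, -1.2]
opening: 0.0185
gripper_force: 20.0
```

Request:
apply_moves(
  series=[
    [[0,0,0.4],[0,0,0]],
    [[0,0,0.4],[0,0,0]],
    [[0,0,0],[0,0,0]],
    [[0,0,0],[0,0,0]],
    [[0,0,0],[0,0,0]],
  ],
)

```text
t: 14.18
tool_pos: [0.4657, 0.1234, 0.2175]
orientation: [2.026, 2.401, 0.0]
force: [-3.3, -0.3, 5.4]
opening: 0.0187
gripper_force: 20.0
```

Request:
apply_moves(
  series=[
    [[0,0,0],[0,0,0]],
    [[0,0,0],[0,0,0]],
    [[0,0,0],[0,0,0]],
    [[0,0,0],[0,0,0]],
    [[0,0,-5],[0,0,0]],
    [[0,0,-10],[0,0,0]],
    [[0,0,-20],[0,0,0]],
    [[0,0,-20],[0,0,0]],
    [[0,0,-15],[0,0,0]],
    [[0,0,-8],[0,0,0]],
    [[0,0,0],[0,0,0]],
    [[0,0,0],[0,0,0]],
  ],
  claw=0.45,
)

```text
t: 15.18
tool_pos: [0.4658, 0.1235, 0.2956]
orientation: [2.026, 2.4, 0.001]
force: [0.2, -0.5, -0.2]
opening: 0.0416
gripper_force: 0.0
```

```bash
python3 -c "
from h import *
togo(.463,-.129,.0405)
im,d=grab('side','s6'); a=cv2.resize(im[170:300,250:400],None,fx=5,fy=4.6,interpolation=cv2.INTER_CUBIC)
cv2.imwrite('pics/s6c.png',cv2.resize(im[170:290,250:400],None,fx=5,fy=5,interpolation=cv2.INTER_CUBIC))"
```

```text
t 15.18 pos [0.4658 0.1235 0.2956] tilt [ 1.2e-03  2.0e-04 -1.0e+00] yaw y 9.68 shift mm [-248.4  -45.3   69. ] F [ 0.2 -0.5 -0.2] open 0.0416 gf 0.0
```

View pics/s6c.png

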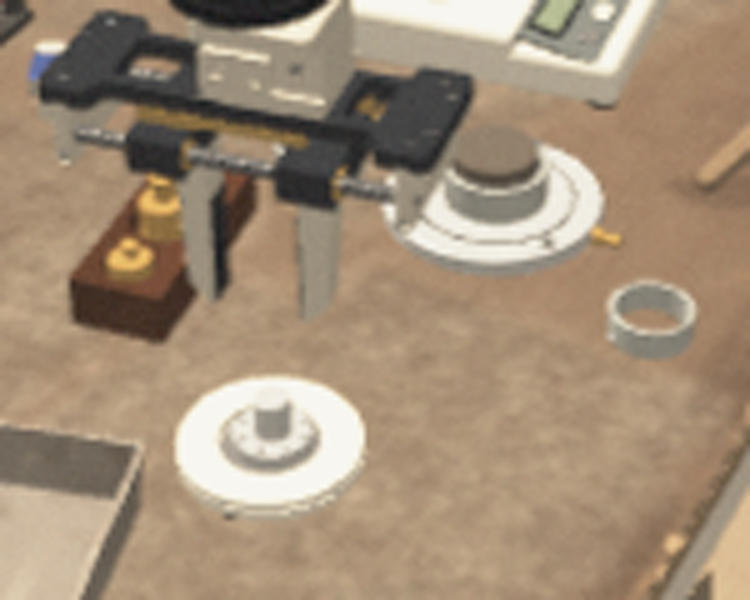

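The cap sits in the seat, centred at (270,438). The disc's top is at about (497,150).

Request:
apply_moves(
  series=[
    [[-8,-1,0],[0,0,0]],
    [[-20,-4,0],[0,0,0]],
    [[-32,-6,0],[0,0,0]],
    [[-36,-6,0],[0,0,0]],
    [[-36,-7,0],[0,0,0]],
    [[-36,-7,0],[0,0,0]],
    [[-34,-6,0],[0,0,0]],
    [[-24,-4,0],[0,0,0]],
    [[-14,-3,5],[0,0,0]],
    [[-6,-1,10],[0,0,0]],
    [[-2,0,10],[0,0,0]],
    [[0,0,10],[0,0,0]],
  ],
  claw=1,
  newtons=15,
)

```text
t: 16.23
tool_pos: [0.4624, -0.1285, 0.2582]
orientation: [-2.026, -2.399, 0.001]
force: [-0.0, 0.0, 0.4]
opening: 0.0935
gripper_force: 0.0
```

Request:
apply_moves(
  series=[
    [[0,0,8],[0,0,0]],
    [[0,0,4],[0,0,0]],
    [[0,0,0],[0,0,0]],
    [[0,0,0],[0,0,0]],
  ],
)

```text
t: 16.57
tool_pos: [0.463, -0.1278, 0.2478]
orientation: [-2.024, -2.402, 0.0]
force: [0.4, 0.8, 0.4]
opening: 0.0927
gripper_force: 0.0
```

```bash
python3 -c "
from h import *
togo(.4635,-.129,.0405)
f=lambda u,v:((u+.5)/5-.5+250,(v+.5)/5-.5+170)
print(plane('side',[f(497,150)],.048))"
```

```text
t 16.57 pos [ 0.463  -0.1278  0.2478] tilt [-7.e-04  4.e-04 -1.e+00] yaw y 9.76 shift mm [-1.3  0.3 21.3] F [0.4 0.8 0.4] open 0.0927 gf 0.0
[[ 0.46097483 -0.12692403  0.048     ]]
```

Request:
apply_moves(
  series=[
    [[-0.5,0,4],[0,0,0]],
    [[0,0,5],[0,0,0]],
    [[0,0,5],[0,0,0]],
    [[0,0,4],[0,0,0]],
    [[0,0,2],[0,0,0]],
    [[0,0,1],[0,0,0]],
    [[0,0,0],[0,0,0]],
    [[0,0,0],[0,0,0]],
    [[0,0,0],[0,0,0]],
  ],
)

```text
t: 17.32
tool_pos: [0.4632, -0.1292, 0.2274]
orientation: [2.026, 2.401, 0.0]
force: [0.7, 0.1, 0.4]
opening: 0.0929
gripper_force: 0.0
```

```bash
python3 -c "
from h import *
togo(.4635,-.129,.0405)"
```

```text
t 17.32 pos [ 0.4632 -0.1292  0.2274] tilt [ 4.e-04 -1.e-04 -1.e+00] yaw y 9.68 shift mm [0.1 0.3 0.9] F [0.7 0.1 0.4] open 0.0929 gf 0.0
```

Request:
apply_moves(
  series=[
    [[0,0,1],[0,0,0]],
    [[0,0,0],[0,0,0]],
    [[0,0,0],[0,0,0]],
    [[0,0,0],[0,0,0]],
    [[0,0,0],[0,0,0]],
    [[0,0,0],[0,0,0]],
    [[0,0,0],[0,0,0]],
    [[0,0,0],[0,0,0]],
    [[0,0,0],[0,0,0]],
  ],
  claw=0.4,
  newtons=20,
)

```text
t: 18.07
tool_pos: [0.4631, -0.1291, 0.2262]
orientation: [2.026, 2.401, 0.0]
force: [-1.1, -0.1, -0.2]
opening: 0.05
gripper_force: 20.0
```

Request:
apply_moves(
  series=[
    [[0,0,-1],[0,0,0]],
    [[0,0,-2],[0,0,0]],
    [[0,0,-4],[0,0,0]],
    [[0,0,-6],[0,0,0]],
    [[0,0,-8],[0,0,0]],
    [[0,0,-10],[0,0,0]],
    [[0,0,-12],[0,0,0]],
    [[0,0,-12],[0,0,0]],
    [[0,0,-12],[0,0,0]],
    [[0,0,-8],[0,0,0]],
    [[0,0,-4],[0,0,0]],
    [[0,0,0],[0,0,0]],
  ],
)

```text
t: 19.07
tool_pos: [0.4635, -0.1293, 0.3067]
orientation: [2.025, 2.399, 0.001]
force: [0.4, 0.7, -1.5]
opening: 0.0505
gripper_force: 20.0
```

```bash
python3 -c "
from h import *
togo(.5696,.293,.0085)
im,d=grab('side','s7'); cv2.imwrite('pics/s7c.png',cv2.resize(im[100:240,270:430],None,fx=4,fy=4,interpolation=cv2.INTER_CUBIC))"
```

```text
t 19.07 pos [ 0.4635 -0.1293  0.3067] tilt [ 2.2e-03 -9.0e-04 -1.0e+00] yaw y 9.68 shift mm [398.5 175.4 112.1] F [ 0.4  0.7 -1.5] open 0.0505 gf 20.0
```

View pics/s7c.png

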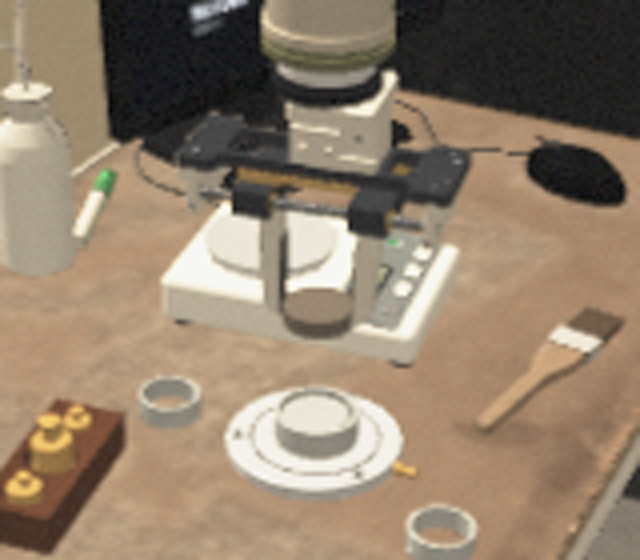

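The disc is held level at (318,310). The ring stays standing on the base at (316,420). I carry the disc to the pan.

Request:
apply_moves(
  series=[
    [[6,3,0],[0,0,0]],
    [[16,7,0],[0,0,0]],
    [[26,12,0],[0,0,0]],
    [[33,14,0],[0,0,0]],
    [[34,15,0],[0,0,0]],
    [[34,15,0],[0,0,0]],
    [[34,15,0],[0,0,0]],
    [[34,15,0],[0,0,0]],
    [[34,15,0],[0,0,0]],
    [[34,15,0],[0,0,0]],
    [[34,15,0],[0,0,0]],
    [[31,13,0],[0,0,0]],
  ],
)

```text
t: 20.12
tool_pos: [0.5556, 0.2445, 0.3038]
orientation: [-2.025, -2.401, 0.002]
force: [0.1, -1.3, -0.6]
opening: 0.0505
gripper_force: 20.0
```

Request:
apply_moves(
  series=[
    [[22,10,0],[0,0,0]],
    [[14,6,0],[0,0,0]],
    [[8,4,0],[0,0,0]],
    [[4,2,5],[0,0,0]],
    [[0,0,10],[0,0,0]],
    [[0,0,15],[0,0,0]],
    [[0,0,15],[0,0,0]],
    [[0,0,12],[0,0,0]],
    [[0,0,8],[0,0,0]],
    [[0,0,5],[0,0,0]],
    [[0,0,0],[0,0,0]],
    [[0,0,0],[0,0,0]],
  ],
)

```text
t: 21.12
tool_pos: [0.5697, 0.2926, 0.2353]
orientation: [2.026, 2.401, 0.0]
force: [-0.4, -0.6, -1.0]
opening: 0.0503
gripper_force: 20.0
```

```bash
python3 -c "
from h import *
togo(.5696,.293,.0082)"
```

```text
t 21.12 pos [0.5697 0.2926 0.2353] tilt [ 0.  0. -1.] yaw y 9.66 shift mm [ 0.4 -0.1 41.1] F [-0.4 -0.6 -1. ] open 0.0503 gf 20.0
```

Request:
apply_moves(
  series=[
    [[0,0,6],[0,0,0]],
    [[0,0,8],[0,0,0]],
    [[0,0,8],[0,0,0]],
    [[0,0,6],[0,0,0]],
    [[0,0,5],[0,0,0]],
    [[0,0,3],[0,0,0]],
    [[0,0,2],[0,0,0]],
    [[0,0,1],[0,0,0]],
    [[0,0,0.5],[0,0,0]],
    [[0,0,0],[0,0,0]],
    [[0,0,0],[0,0,0]],
  ],
)

```text
t: 22.03
tool_pos: [0.5698, 0.2929, 0.196]
orientation: [2.026, 2.401, 0.001]
force: [0.1, 0.5, -0.9]
opening: 0.0503
gripper_force: 20.0
```

Request:
apply_moves(
  series=[
    [[0,0,0.5],[0,0,0]],
    [[0,0,0.4],[0,0,0]],
    [[0,0,0.3],[0,0,0]],
    [[0,0,0],[0,0,0]],
    [[0,0,0],[0,0,0]],
  ],
)

```text
t: 22.45
tool_pos: [0.5696, 0.2929, 0.1944]
orientation: [-2.026, -2.401, 0.0]
force: [0.3, -0.3, 0.3]
opening: 0.0502
gripper_force: 20.0
```

Request:
apply_moves(
  series=[
    [[0,0,0],[0,0,0]],
    [[0,0,0],[0,0,0]],
    [[0,0,0],[0,0,0]],
    [[0,0,0],[0,0,0]],
    [[0,0,-4],[0,0,0]],
    [[0,0,-10],[0,0,0]],
    [[0,0,-15],[0,0,0]],
    [[0,0,-20],[0,0,0]],
    [[0,0,-20],[0,0,0]],
    [[0,0,-15],[0,0,0]],
    [[0,0,-6],[0,0,0]],
    [[0,0,0],[0,0,0]],
  ],
  claw=0.75,
)

```text
t: 23.45
tool_pos: [0.5706, 0.2933, 0.2883]
orientation: [2.024, 2.399, 0.008]
force: [0.5, -0.4, 0.4]
opening: 0.07
gripper_force: 0.0
```

```bash
python3 -c "
from h import *
togo(.4635,-.129,.021)
im,d=grab('side','s8'); cv2.imwrite('pics/s8c.png',cv2.resize(im[150:340,150:400],None,fx=3,fy=3,interpolation=cv2.INTER_CUBIC))"
```

```text
t 23.45 pos [0.5706 0.2933 0.2883] tilt [ 0.0051  0.0022 -1.    ] yaw y 9.68 shift mm [-398.3 -177.    79.8] F [ 0.5 -0.4  0.4] open 0.07 gf 0.0
```

View pics/s8c.png

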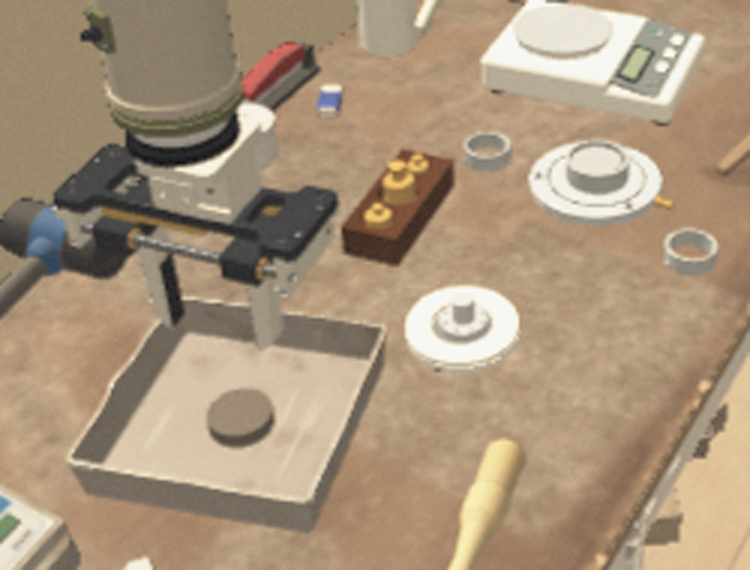

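The disc lies flat mid-pan at (240,417). The ring stands on the base at (598,167), clearly larger than the look-alikes at (487,150) and (690,250). I go back for the ring.

Request:
apply_moves(
  series=[
    [[-6,-3,-5],[0,0,0]],
    [[-18,-8,-5],[0,0,0]],
    [[-30,-13,0],[0,0,0]],
    [[-36,-16,0],[0,0,0]],
    [[-36,-16,0],[0,0,0]],
    [[-36,-16,0],[0,0,0]],
    [[-36,-16,0],[0,0,0]],
    [[-36,-16,0],[0,0,0]],
    [[-36,-16,0],[0,0,0]],
    [[-36,-16,0],[0,0,0]],
    [[-36,-16,0],[0,0,0]],
    [[-26,-12,0],[0,0,0]],
  ],
  claw=1,
)

```text
t: 24.5
tool_pos: [0.468, -0.1, 0.2934]
orientation: [-2.026, -2.399, 0.002]
force: [-0.3, -0.1, -0.3]
opening: 0.0929
gripper_force: 0.0
```

Request:
apply_moves(
  series=[
    [[-16,-7,0],[0,0,0]],
    [[-9,-4,10],[0,0,0]],
    [[-5,-2,10],[0,0,0]],
    [[0,0,10],[0,0,0]],
    [[0,0,10],[0,0,0]],
    [[0,0,8],[0,0,0]],
    [[0,0,0],[0,0,0]],
    [[0,0,0],[0,0,0]],
    [[0,0,0],[0,0,0]],
  ],
)

```text
t: 25.25
tool_pos: [0.4624, -0.1287, 0.2465]
orientation: [-2.025, -2.402, -0.0]
force: [-0.1, -0.7, 0.8]
opening: 0.0932
gripper_force: 0.0
```

```bash
python3 -c "
from h import *
togo(.4635,-.129,.021)
f=lambda u,v:((u+.5)/3-.5+150,(v+.5)/3-.5+150)
print(plane('side',[f(598,157)],.038))"
```

```text
t 25.25 pos [ 0.4624 -0.1287  0.2465] tilt [ 0.e+00  1.e-04 -1.e+00] yaw y 9.75 shift mm [-0.5  1.  39.5] F [-0.1 -0.7  0.8] open 0.0932 gf 0.0
[[ 0.4616399  -0.12894493  0.038     ]]
```

Request:
apply_moves(
  series=[
    [[-0.3,0.4,5],[0,0,0]],
    [[0,0,8],[0,0,0]],
    [[0,0,8],[0,0,0]],
    [[0,0,8],[0,0,0]],
    [[0,0,6],[0,0,0]],
    [[0,0,3],[0,0,0]],
    [[0,0,1],[0,0,0]],
    [[0,0,0],[0,0,0]],
    [[0,0,0],[0,0,0]],
  ],
)

```text
t: 26.0
tool_pos: [0.4627, -0.1296, 0.2076]
orientation: [2.026, 2.401, 0.0]
force: [0.5, 0.7, -0.2]
opening: 0.0931
gripper_force: 0.0
```

Request:
apply_moves(
  series=[
    [[0,0,0],[0,0,0]],
    [[0,0,0],[0,0,0]],
    [[0,0,0],[0,0,0]],
    [[0,0,0],[0,0,0]],
    [[0,0,0],[0,0,0]],
    [[0,0,0],[0,0,0]],
    [[0,0,0],[0,0,0]],
  ],
  claw=0.5,
  newtons=25,
)

```text
t: 26.58
tool_pos: [0.4626, -0.1295, 0.2076]
orientation: [2.026, 2.401, 0.0]
force: [0.7, -0.8, 0.9]
opening: 0.0632
gripper_force: 24.7
```

```bash
python3 -c "
from h import *
togo(.5967,-.316,.065)"
```

```text
t 26.58 pos [ 0.4626 -0.1295  0.2076] tilt [ 2.e-04 -1.e-04 -1.e+00] yaw y 9.69 shift mm [-206.4  100.8  -43.4] F [ 0.7 -0.8  0.9] open 0.0632 gf 24.7
```

Request:
apply_moves(
  series=[
    [[0,0,-2],[0,0,0]],
    [[0,0,-5],[0,0,0]],
    [[0,0,-8],[0,0,0]],
    [[0,0,-10],[0,0,0]],
    [[0,0,-12],[0,0,0]],
    [[0,0,-12],[0,0,0]],
    [[0,0,-12],[0,0,0]],
    [[0,0,-12],[0,0,0]],
    [[0,0,-10],[0,0,0]],
    [[0,0,-5],[0,0,0]],
    [[0,0,-2],[0,0,0]],
    [[0,0,0],[0,0,0]],
  ],
)

```text
t: 27.58
tool_pos: [0.4626, -0.1295, 0.2979]
orientation: [2.026, 2.4, 0.0]
force: [0.0, 0.1, -2.1]
opening: 0.063
gripper_force: 24.7
```

Request:
apply_moves(
  series=[
    [[-6,3,0],[0,0,0]],
    [[-16,8,0],[0,0,0]],
    [[-24,12,0],[0,0,0]],
    [[-28,14,0],[0,0,0]],
    [[-28,14,0],[0,0,0]],
    [[-28,14,0],[0,0,0]],
    [[-26,12,0],[0,0,0]],
    [[-22,10,0],[0,0,0]],
    [[-16,8,0],[0,0,0]],
    [[-8,4,0],[0,0,0]],
    [[-4,2,0],[0,0,0]],
    [[0,0,0],[0,0,0]],
  ],
)

```text
t: 28.58
tool_pos: [0.5967, -0.3164, 0.2959]
orientation: [-2.026, -2.399, 0.001]
force: [0.3, 0.5, -1.5]
opening: 0.0631
gripper_force: 24.7
```

```bash
python3 -c "
from h import *
togo(.5967,-.316,.0656)
im,d=grab('side','s9'); cv2.imwrite('pics/s9c.png',cv2.resize(im[90:220,270:420],None,fx=4,fy=4,interpolation=cv2.INTER_CUBIC))"
```

```text
t 28.58 pos [ 0.5967 -0.3164  0.2959] tilt [-1.6e-03  9.0e-04 -1.0e+00] yaw y 9.64 shift mm [ 0.4  0.1 44.3] F [ 0.3  0.5 -1.5] open 0.0631 gf 24.7
```

View pics/s9c.png

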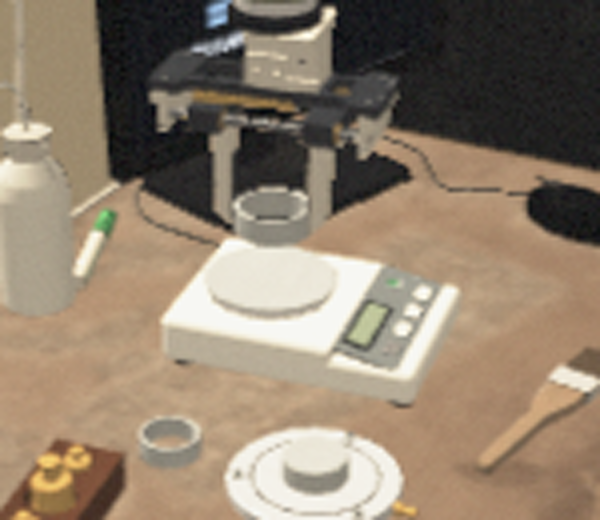

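The ring is held level at (272,217), above the pan centre at (273,280). I lower it gently.

Request:
apply_moves(
  series=[
    [[0,0,5],[0,0,0]],
    [[0,0,8],[0,0,0]],
    [[0,0,8],[0,0,0]],
    [[0,0,7],[0,0,0]],
    [[0,0,5],[0,0,0]],
    [[0,0,4],[0,0,0]],
    [[0,0,3],[0,0,0]],
    [[0,0,1.5],[0,0,0]],
    [[0,0,0.5],[0,0,0]],
    [[0,0,0],[0,0,0]],
    [[0,0,0],[0,0,0]],
    [[0,0,0],[0,0,0]],
  ],
)

```text
t: 29.63
tool_pos: [0.5969, -0.3157, 0.2559]
orientation: [2.025, 2.4, 0.0]
force: [-0.1, 0.1, -1.5]
opening: 0.0631
gripper_force: 24.7
```

Request:
apply_moves(
  series=[
    [[0,0,1],[0,0,0]],
    [[0,0,1],[0,0,0]],
    [[0,0,0.8],[0,0,0]],
    [[0,0,0.5],[0,0,0]],
    [[0,0,0.3],[0,0,0]],
    [[0,0,0],[0,0,0]],
    [[0,0,0],[0,0,0]],
  ],
)

```text
t: 30.22
tool_pos: [0.5967, -0.3156, 0.2518]
orientation: [2.026, 2.401, 0.0]
force: [0.3, 0.0, -1.6]
opening: 0.0631
gripper_force: 24.7
```

Request:
apply_moves(
  series=[
    [[0,0,0.3],[0,0,0]],
    [[0,0,0.2],[0,0,0]],
    [[0,0,0],[0,0,0]],
    [[0,0,0],[0,0,0]],
  ],
)

```text
t: 30.55
tool_pos: [0.5968, -0.3156, 0.2517]
orientation: [2.026, 2.401, 0.0]
force: [-2.3, 2.3, 1.4]
opening: 0.0633
gripper_force: 24.8
```

Request:
apply_moves(
  series=[
    [[0,0,0],[0,0,0]],
    [[0,0,0],[0,0,0]],
    [[0,0,0],[0,0,0]],
    [[0,0,0],[0,0,0]],
    [[0,0,-5],[0,0,0]],
    [[0,0,-10],[0,0,0]],
    [[0,0,-15],[0,0,0]],
    [[0,0,-20],[0,0,0]],
    [[0,0,-20],[0,0,0]],
    [[0,0,-10],[0,0,0]],
    [[0,0,-5],[0,0,0]],
    [[0,0,0],[0,0,0]],
  ],
  claw=0.9,
)

```text
t: 31.55
tool_pos: [0.5972, -0.3158, 0.3389]
orientation: [2.024, 2.398, 0.001]
force: [-0.3, -0.5, 0.1]
opening: 0.0834
gripper_force: 0.0
```

```bash
python3 -c "
from h import *
togo(.5967,-.316,.0656)
im,d=grab('side','s10'); cv2.imwrite('pics/s10c.png',cv2.resize(im[110:350,160:430],None,fx=2.5,fy=2.5,interpolation=cv2.INTER_CUBIC))"
```

```text
t 31.55 pos [ 0.5972 -0.3158  0.3389] tilt [ 0.0031 -0.002  -1.    ] yaw y 9.68 shift mm [ 0.1 -0.7 87.3] F [-0.3 -0.5  0.1] open 0.0834 gf 0.0
```

View pics/s10c.png

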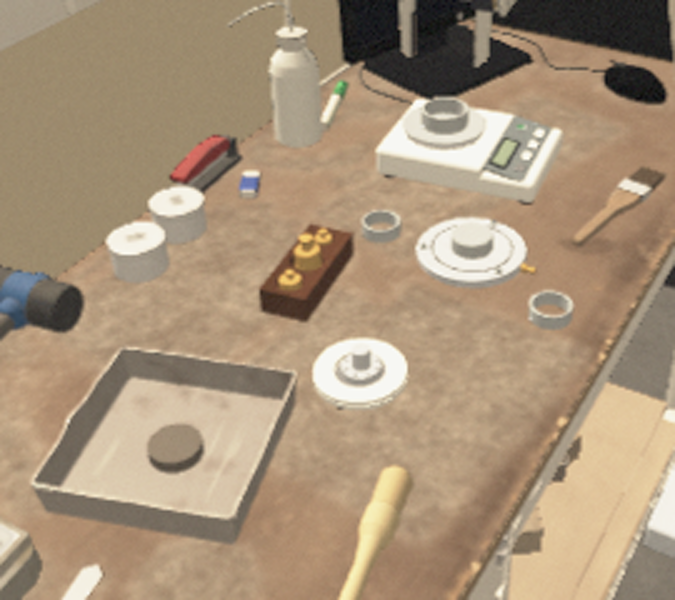

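The ring stands mid-pan on the balance at (445,117). The weight (307,252), cap (360,365) and disc (175,447) are all in place and the gripper is clear. I hand in the job.

```bash
python3 -c "
from h import *
print(robot.close_job())"
```

```text
the job is handed in; nothing more can be done
None
```

The cell is taken apart in the order asked, and the last picture shows all four parts upright in their places: weight in the middle bore, cap in the stand, disc flat in the pan, ring on the balance. I handed the job in at about 32 s; no verdict was returned.

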